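# Take the porch lantern down onto the tray lid

### The job

Take the small camping lantern down from its hook on the white rack: lift it up over the hook's upturned tip, bring it forward off the hook, and stand it upright in the middle of the parts tray's closed lid, setting it down rather than dropping it. Leave the pail and the bicycle lock hanging on their hooks.

Things in the scene. Friction and masses are not known exactly. Their poses are not given: they have to be found in the camera images.
- lantern: Lantern, clear globe, 64 mm across, 92 tall. Origin: centre of its underside, z up. Rigid loop handle on top, in its y-z plane: 40 mm wide along y, 12 deep, 4 thick, z 92 to 152; grip across the 40. It hangs on an 8 mm level rod (top 214 mm above the table) pointing to the lantern's -x; tip 39 mm ahead, turned 22 up: lift 25 to 45 mm, then 60 or more to -x. Rack bar 75 mm behind, top at 224.
- lid_mid (a point): Middle of the flat top of the closed lid of a low plastic parts tray, fixed on the ledge; it stands to the left or the right, nearer the robot than the rack. Lid 120 mm along its x, 170 mm along its y, top 50 mm above the table; z up.
- pail: Bystander: small open tin pail, 76 mm in diameter and 58 mm tall, with a steel wire bail to 121 mm, hanging on another hook, 135 or 270 mm from the lantern along the rack. Origin: centre of its underside. To be left hanging.
- lock: Bystander: small steel U-shaped bicycle lock, 96 mm wide, 137 mm tall, 30 mm thick crossbar at the bottom, hanging by its shackle on the third hook. Origin: middle of its underside. To be left hanging.
Things that resemble listed ones, but are neither listed nor needed, are in the scene too. There is more than one size of the part that bears lid_mid; the job needs the largest.

How it is judged:
By the outcome, as a careful person would: the job done as asked, in the order asked, and still so for the second after the job is handed in, with the robot touching nothing.
It also fails if it takes over 45 s, if anything falls off the work surface, if the arm or the gripper's body presses on something with over 40 N, if the wrist force passes 120 N, or if a joint passes its speed limit or range.

### The arm

A 7-joint arm with a two-finger parallel gripper is mounted at the origin on the work surface. World frame = base frame: x ahead of the robot, y to its left, z up, the work surface at z = 0. Lengths are in mm, angles in rad, forces in N, time in s.
With the tool pointing down it reaches from about 400 to 850 mm from the base axis. Payload 10.4 kg.
Tool frame: the origin (TCP) lies midway between the tips of the shut fingers; the grasp point (between the pads) lies 19 mm behind it (r.grip_point_offset is the distance from the TCP to the grasp point, in mm); z points along the fingers, y is the direction in which the jaws open and shut (so a half turn about z gives the same grasp; the last joint's range is limited). The gripper opens to 87 mm and grips with 3 to 60 N. Pads are 19 mm wide; open, the fingers measure 117 mm over their backs; the gripper's body (75 mm by 190 mm) begins 51 mm behind the grasp point.
Start: joints at [1.265, 0.332, -0.065, 1.46, 0.022, 1.35, -0.088], TCP at [174.425, -600.19, 222.576] pointing down, gripper open.
Joint ranges: [-2.6, 2.6], [-0.5, 2.12], [-1.47, 1.34], [0.16, 2.42], [-1.27, 4.41], [0.06, 2.06], [-2.6, 2.6]. Speed limits (rad/s): [2.22, 2.22, 2.79, 2.79, 3.14, 3.14, 3.14].

### API

Orientations are given as a unit quaternion [x, y, z, w].
In Python, from plant import r, effector, planner, status, capture, job, nets gives the robot as it stands. The module is installed in compiled form; this text tells all that it offers. Calls block until the motion is done:
- r.goto(position, orientation): joint-space move of the TCP to a pose.
- r.move_l(position, feed=150, orientation=None, threshold=None): straight line of the TCP; orientation=None keeps the orientation; feed is the mean speed in mm/s. With threshold (N) it stops when the force on the tool has changed by that much, and returns True; else False.
- r.move_j(angles): joint-space move.
- effector.gripper_open() and effector.gripper_close(strength=None): open the fingers fully, or close them until they stop; strength is the grip in N (None keeps the last).
- r.sleep(seconds).
- planner.inverse_kinematics(position, orientation): joint angles nearest the present ones, or None.
- status.state(): the state.
- capture(name): name is "scene" or "top"; returns a dict with "pixels" (420x560x3 uint8, red, green, blue), "vertical_fov" (degrees; the focal length in pixels is half the picture's height over the tangent of half this angle, whatever the lens; pixels are square), "cx", "cy" (the principal point, pixels), "R" (3x3) and "t" (3): a world point X has camera coordinates R X + t. Camera axes: x right, y down, z forward; pixel columns grow to the right and rows downward; lengths in mm; the calibration is good to about 2 mm. A picture is of the moment at which its call begins. There is no depth.
A pose or a line that the arm cannot do raises r.Unreachable and nothing moves.
- job.hand_in(): hands the job in, once; it reports no verdict.
Trained networks look in the newest picture that a camera, given by its name, has taken for a name from the list of things; names that differ only in an ending like _2 or _b are one class to them, and where a whole thing is asked for, a point or a joint stands for the part that bears it (a point fixed in the world has none). Each returns a list of dicts, best first, with "confidence" (0 to 1); they miss things now and then, are a little off and sometimes report something else, mostly with a low value. They report only what shows in the picture. A call takes as long as a camera call. They do not tell look-alikes from the thing itself.
- nets.masks_of(camera, label): "pixels" (420x560 bool, what is visible of it) and "xy" ([column, row] in pixels, amid what is visible of it).
The state is a dict: "clock": time; "joints": joint angles; "joint_vel": joint speeds; "joint_torque": joint torques, N m; "tool_pos": TCP position; "tcp_rot": TCP orientation; "wrist_force": force on the tool from outside, world axes, zero at the start; "wrist_torque": the same for the moment, N m; "gripper_width": opening from 0.0 (shut) to 1.0 (fully open).
Only numpy, scipy, OpenCV 4.12 (cv2) and the standard library are available. Lean on these libraries where they do the work, as an engineer would, in place of code of your own. Each camera call takes 0.05 s, during which the arm holds its last target. There are 200 camera calls.

## Working session

There is one attempt and no reset: what is moved stays moved. The work goes in short steps, each a Python script; the robot and the scene stay as the last script left them, time stands still between calls to the robot, and variables do not carry over. Pictures are saved under pics/ and viewed, on a budget of 10 in all, crops included, one or two more only if the job needs it, and the job is handed in when it is done.

```bash
mkdir -p pics; cat > h.py <<'E'
import numpy as np, cv2
from plant import r, effector, planner, status, capture, job, nets
def cam(n,save=None):
    c=capture(n); 
    c['f']=210/np.tan(np.radians(c['vertical_fov'])/2)
    c['R']=np.array(c['R']);c['t']=np.array(c['t'])
    if save: cv2.imwrite('pics/'+save,c['pixels'][:,:,::-1])
    return c
def proj(c,X):
    p=np.atleast_2d(X)@c['R'].T+c['t']; return np.c_[c['cx']+c['f']*p[:,0]/p[:,2],c['cy']+c['f']*p[:,1]/p[:,2]]
def onplane(c,uv,z):
    d=c['R'].T@np.array([(uv[0]-c['cx'])/c['f'],(uv[1]-c['cy'])/c['f'],1]); o=-c['R'].T@c['t']
    return o+d*(z-o[2])/d[2]
E
python3 - <<'E'
from h import *
a=cam('scene');b=cam('top')
cv2.imwrite('pics/a.png',np.vstack([a['pixels'],b['pixels']])[:,:,::-1][:, :] if 0 else cv2.resize(np.hstack([a['pixels'],b['pixels']])[:,:,::-1],(800,300)))
cv2.imwrite('pics/s0.png',a['pixels'][:,:,::-1]);cv2.imwrite('pics/t0.png',b['pixels'][:,:,::-1])
for n,c in(('scene',a),('top',b)):
    print(n,c['f'],c['cx'],c['cy'],-c['R'].T@c['t'],c['R'][2])
    for l in('lantern','lid_mid','pail','lock'):
        for m in nets.masks_of(n,l):
            ys,xs=np.nonzero(m['pixels'])
            print(n,l,round(m['confidence'],2),np.round(m['xy'],1),xs.min(),xs.max(),ys.min(),ys.max(),len(xs))
print(status.state())
E
```

```text
scene 541.8455340342786 276.64949762736813 201.9671877987472 [ 607.06393671 1018.61472212 1210.48869205] [-0.10550074 -0.62673392 -0.77205841]
scene lantern 0.59 [207.2 136.7] 198 221 108 159 615
scene lid_mid 0.92 [294.8 250.9] 268 328 217 283 2849
scene lid_mid 0.87 [350.5 339.5] 327 376 311 369 2258
scene lid_mid 0.8 [371.3 272.1] 348 397 249 301 1813
scene pail 0.55 [216.4 207.7] 200 229 183 225 828
scene lock 0.62 [212.1 165.5] 207 218 140 187 383
top 434.7419710342152 272.923072169855 208.81342839539238 [ 305.89587354  139.86368291 1073.73129532] [ 0.14279671 -0.02695805 -0.98938484]
top lantern 0.56 [374.7 136.6] 360 399 118 154 950
top lid_mid 0.96 [222.5 219.3] 186 260 195 249 3660
top lid_mid 0.91 [176.5 298.4] 150 207 276 319 2275
top lid_mid 0.91 [108.4 253.5] 80 140 234 275 2310
top pail 0.91 [261.7 126.3] 242 278 110 145 941
top lock 0.59 [321.8 133.2] 297 342 115 142 908
{'clock': 0.5, 'joints': array([ 1.26537232,  0.33223862, -0.06466801,  1.46018372,  0.02161601,
        1.34988123, -0.08850261]), 'joint_vel': array([-5.29528754e-04, -6.72142285e-04, -9.19928869e-04, -1.69386847e-04,
        1.01968418e-03,  3.66920496e-04,  5.56902308e-05]), 'joint_torque': array([ 2.78883790e-04, -6.22561955e+01,  2.51040549e-02, -3.89851928e+01,
       -6.09755167e-02,  3.22298741e-02,  3.99538953e-05]), 'tool_pos': array([ 174.40710078, -600.16183   ,  222.51129972]), 'tcp_rot': array([ 9.90019689e-01,  1.40929117e-01, -7.48768768e-06, -6.66527394e-06]), 'wrist_force': array([-0.55042852, -0.16335272,  0.15804578]), 'wrist_torque': array([-0.01183414,  0.03732622,  0.01024029]), 'gripper_width': 0.9996096467265455}
```

View pics/s0.png

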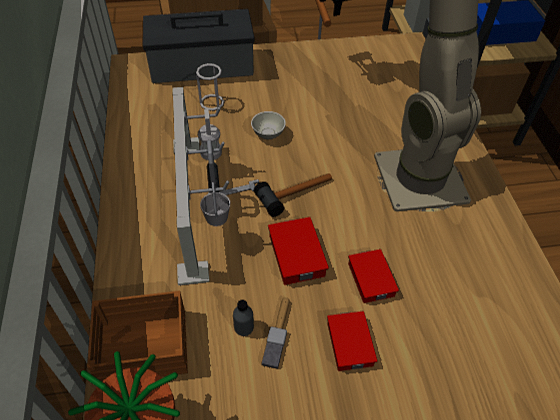

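View pics/t0.png

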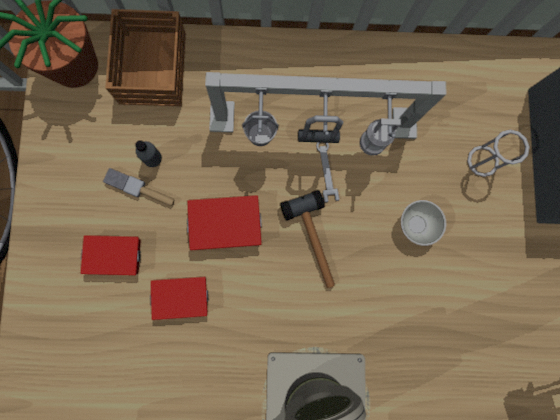

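The top view shows the rack along (210–440, 86). On its hooks hang the pail (261,126), the lock (320,133) and the lantern (378,134). Three red trays stand at (224,222), (110,255) and (179,298); the first looks largest. Next I confirm with an enlarged crop and measurements.

```bash
python3 - <<'E'
from h import *
a=cam('scene');b=cam('top')
A=cv2.resize(a['pixels'][90:240,165:345],None,fx=4,fy=4,interpolation=cv2.INTER_CUBIC)[:600,:400] if 0 else cv2.resize(a['pixels'][95:185,165:245],(400,450),interpolation=cv2.INTER_CUBIC)
B=cv2.resize(b['pixels'][75:165,350:430],(400,450),interpolation=cv2.INTER_CUBIC)
cv2.imwrite('pics/crop1.png',np.hstack([A,B])[:,:,::-1])
print('rack', [np.round(onplane(b,p,224),1) for p in((208,74),(441,83),(208,91),(441,97))])
for l,n,c in(('lid_mid','top',b),('lid_mid','scene',a)):
    for m in nets.masks_of(n,l):
        if m['confidence']<.5: continue
        # lid-red top only
        px=m['pixels'].astype(np.uint8); cs,_=cv2.findContours(px,0,2); k=max(cs,key=cv2.contourArea)
        pts=np.array([onplane(c,p[0],50)[:2] for p in k],np.float32)
        print(n,np.round(m['xy']),cv2.minAreaRect(pts))
E
```

```text
rack [array([705.3, 256.3, 224. ]), array([ 702.7, -228.5,  224. ]), array([668.6, 254.7, 224. ]), array([ 672. , -227.4,  224. ])]
top [106. 255.] ((336.87884521484375, 488.23834228515625), (134.76304626464844, 89.73372650146484), 89.77010345458984)
top [180. 296.] ((242.46925354003906, 324.350830078125), (93.43276977539062, 130.99490356445312), 4.54825496673584)
top [224. 223.] ((418.600830078125, 226.64239501953125), (122.31388092041016, 175.3570556640625), 5.963446140289307)
scene [351. 340.] ((339.5553283691406, 503.1340637207031), (139.17784118652344, 93.67620849609375), 89.90015411376953)
scene [300. 251.] ((417.4190673828125, 238.02430725097656), (122.09404754638672, 190.92295837402344), 5.807698726654053)
scene [371. 274.] ((246.66505432128906, 341.0975036621094), (97.86402893066406, 141.313720703125), 5.899647235870361)
```

View pics/crop1.png

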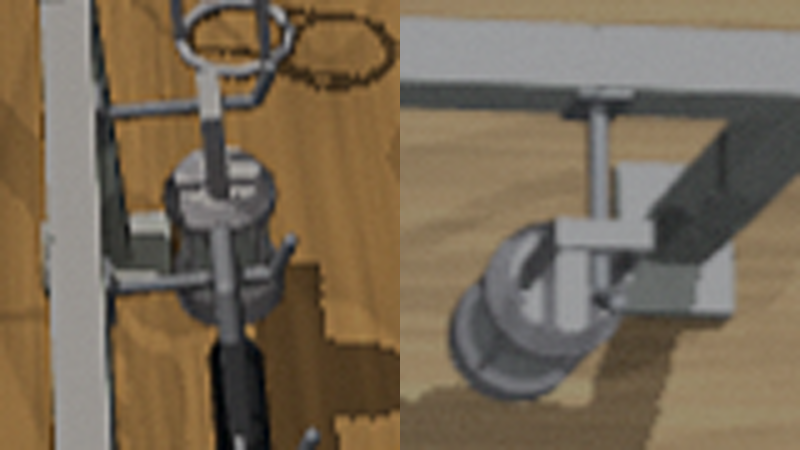

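The crop shows the lantern hanging by its loop on the third hook: handle bar at top px (381–401, 121), hook tip towards the robot. It is the only lantern. Lid candidates measure 122x175 mm (top px 224,223) against about 91x132 for the other two, so the first fits the 120x170 lid. Next I fit the handle position in both views.

```bash
python3 - <<'E'
from h import *
a=cam('scene');b=cam('top')
# handle bar top ends, top view & scene view on plane z=218
for p in((381,118.5),(401,118.5),(381,124.5),(401,124.5)): print(np.round(onplane(b,p,218),1))
# scene crop: handle top far end (207,67)/5.. 
for p in((165+207/5,95+68/5),(165+215/5,95+190/5)): print('sc',np.round(onplane(a,p,218),1))
# rod line, top view, z=214
for p in((350+195/5,75+100/5),(350+205/5,75+300/5)): print('rod',np.round(onplane(b,p,214),1))
# predicted overlay of lantern model, for guess
x,y,th=[*onplane(b,(391,121.5),218)[:2],0]
print(x,y)
def draw(c,x,y,th,z0=66):
    im=c['pixels'][:,:,::-1].copy(); im=cv2.resize(im,None,fx=5,fy=5,interpolation=cv2.INTER_CUBIC)
    ct,st=np.cos(th),np.sin(th); T=lambda P:np.array([[x+ct*p[0]-st*p[1],y+st*p[0]+ct*p[1],z0+p[2]] for p in P])
    ang=np.linspace(0,2*np.pi,40)
    L=[T([(32*np.cos(t),32*np.sin(t),z) for t in ang]) for z in(0,92)]
    L+=[T([(sx*6,-20,92),(sx*6,-20,152),(sx*6,20,152),(sx*6,20,92)]) for sx in(-1,1)]
    for l in L:
        cv2.polylines(im,[np.int32(proj(c,l)*5+2)],False,(0,0,255),1)
    return im
A=draw(a,x,y,0)[475:925,825:1225];B=draw(b,x,y,0)[375:825,1750:2150]
cv2.imwrite('pics/ov1.png',np.hstack([A,B]))
E
```

```text
[ 623.7 -102.9  218. ]
[ 625.  -144.6  218. ]
[ 610.8 -102.7  218. ]
[ 612.1 -144.3  218. ]
sc [ 614.3 -142.7  218. ]
sc [616.5 -44.9 218. ]
rod [ 677.  -121.6  214. ]
rod [ 590.3 -124.3  214. ]
617.8764257144935 -123.59420256938799
```

View pics/ov1.png

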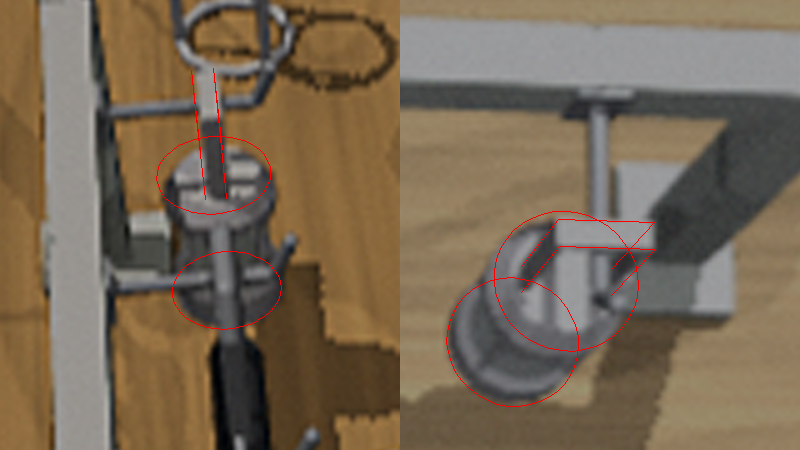

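The model overlay matches both views within about 2 mm; lantern at about (616, -124), yaw 0. I check reachability, then approach.

```bash
python3 - <<'E'
from h import *
Q=[1,0,0,0]
for p in([616,-124,320],[616,-124,181],[616,-124,216],[500,-124,216],[500,-124,260],[418,228,260],[418,228,165]): print(p,planner.inverse_kinematics(p,Q))
s=status.state(); r.move_l([174,-600,380],feed=200)
r.goto([616,-124,380],Q)
r.move_l([616,-124,260],feed=150)
hit=r.move_l([616,-124,181],feed=80,threshold=8)
s=status.state(); print(hit,s['clock'],s['tool_pos'],s['wrist_force'])
a=cam('scene');b=cam('top')
A=cv2.resize(a['pixels'][75:185,155:255],(400,440),interpolation=cv2.INTER_CUBIC)
B=cv2.resize(b['pixels'][75:185,330:430],(400,440),interpolation=cv2.INTER_CUBIC)
cv2.imwrite('pics/g1.png',np.hstack([A,B])[:,:,::-1])
E
```

```text
[616, -124, 320] [ 0.54570706  0.36605404 -0.57919766  1.26159822  0.19719156  1.56958084
 -1.57357584]
[616, -124, 181] [ 0.5430043   0.41782258 -0.54788321  1.4842059   0.22105628  1.30151593
 -1.59624614]
[616, -124, 216] [ 0.54819389  0.39732211 -0.55819621  1.43708468  0.21083933  1.36703142
 -1.58831634]
[500, -124, 216] [ 0.68376855  0.13582663 -0.57146424  1.73211266  0.07617122  1.2957893
 -1.47501244]
[500, -124, 260] [ 0.69086377  0.11021796 -0.57390353  1.66482631  0.06080755  1.38443329
 -1.46234482]
[418, 228, 260] [-3.27854833e-01 -2.25798199e-03 -2.65462643e-01  1.76793877e+00
 -6.03833844e-04  1.37583281e+00 -2.16399618e+00]
[418, 228, 165] [-0.7263897   0.04353257  0.13475143  1.92502804 -0.00634056  1.17343335
 -2.16010697]
False 6.1333 [ 616.36186395 -123.9762139   181.63564864] [ 0.05078332 -0.0432826   0.4310108 ]
```

View pics/g1.png

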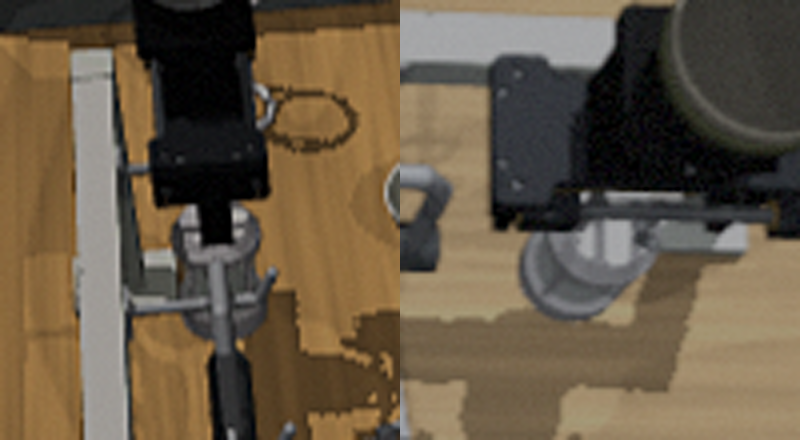

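The gripper straddles the handle, with the lantern undisturbed at (215,270) in the left crop and clear of the lock. Now I close, lift and bring it forward.

```bash
python3 - <<'E'
from h import *
effector.gripper_close(35)
s=status.state(); print(s['gripper_width']*87,s['wrist_force'])
p=np.array(s['tool_pos'])
h=r.move_l([p[0],p[1],p[2]+34],feed=60,threshold=25); s=status.state(); print(h,s['tool_pos'],s['wrist_force'],s['gripper_width']*87)
a=cam('scene','lift_s.png');b=cam('top','lift_t.png')
for n in('scene','top'):
    for m in nets.masks_of(n,'lantern')[:2]: print(n,m['confidence'],m['xy'])
A=cv2.resize(a['pixels'][75:185,155:255],(400,440),interpolation=cv2.INTER_CUBIC)
B=cv2.resize(b['pixels'][75:185,330:430],(400,440),interpolation=cv2.INTER_CUBIC)
cv2.imwrite('pics/g2.png',np.hstack([A,B])[:,:,::-1])
print(s['clock'])
E
```

```text
39.96723932324435 [ 0.02806816 -0.33357817  0.55800093]
False [ 615.85128726 -123.99632538  214.77948604] [-0.15323235  0.41879815 -2.1893802 ] 39.570066442288635
scene 0.68 [207.4, 130.7]
7.7917
```

View pics/g2.png

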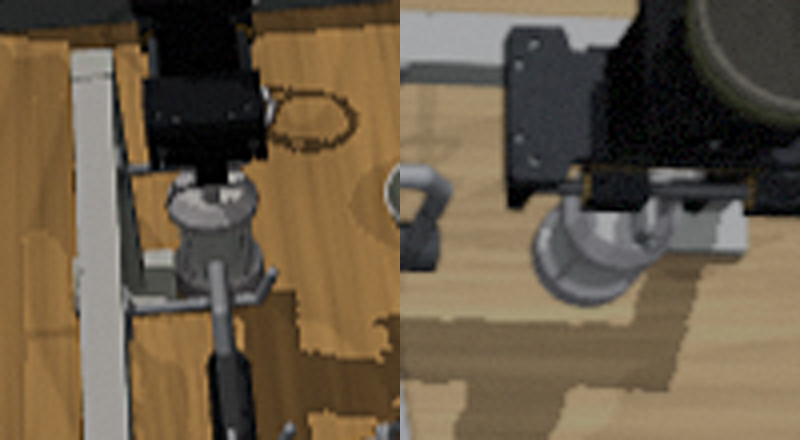

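The lantern is lifted with the handle held (40 mm opening, weight about 2.7 N on the wrist). Next: forward, up and across.

```bash
python3 - <<'E'
from h import *
h=r.move_l([485,-124,215],feed=90,threshold=10); s=status.state(); print(h,s['tool_pos'],s['wrist_force'],s['clock'])
if not h:
    r.move_l([485,-124,265],feed=100)
    r.move_l([418,228,265],feed=130)
    r.move_l([418,228,190],feed=80)
    s=status.state(); print(s['tool_pos'],s['wrist_force'],s['gripper_width']*87,s['clock'])
a=cam('scene','o_s.png');b=cam('top','o_t.png')
cv2.imwrite('pics/g3.png',np.hstack([cv2.resize(c['pixels'][y:y+220,x:x+200],(400,440),interpolation=cv2.INTER_CUBIC) for c,x,y in((a,180,100),(b,150,80))])[:,:,::-1])
for n in('scene','top'):
    for m in nets.masks_of(n,'lantern')[:2]:
        ys,xs=np.nonzero(m['pixels']); print(n,m['confidence'],m['xy'],xs.min(),xs.max(),ys.min(),ys.max())
z0=status.state()['tool_pos'][2]+19-134
print(z0,proj(a,[[418,228,z0],[418,228,z0+92],[418,228,50]]),proj(b,[[418,228,z0],[418,228,z0+92],[418,228,50]]))
E
```

```text
False [ 485.31901556 -123.87722732  214.92221306] [ 0.72128011  0.28346668 -2.68880019] 9.6
[418.2743855  228.26051469 190.48870497] [-0.55822195 -0.24031152 -2.07927617] 39.532708470386765 14.25
scene 0.69 [294.6, 232.1] 285 310 213 249
75.35585572983842 [[297.21705038 239.57606682]
 [298.91504664 217.61900381]
 [296.77911237 245.23911368]] [[222.59011076 221.28699259]
 [218.88857792 216.29006225]
 [223.49488521 222.50840412]]
```

View pics/g3.png

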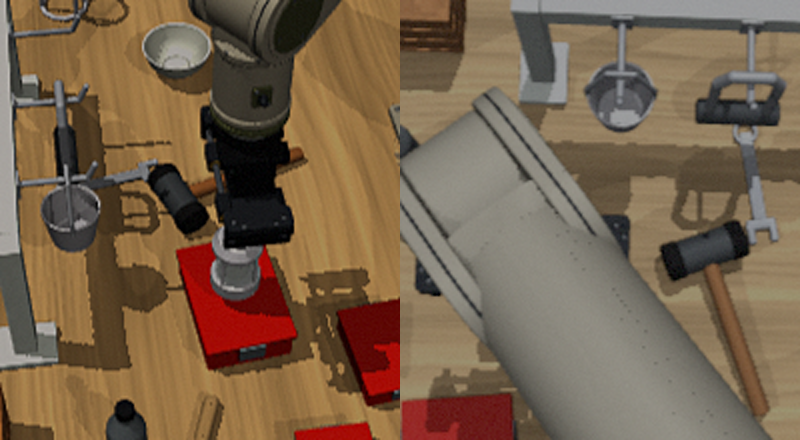

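The lantern hangs upright over the lid (base about px 298,242, predicted 297,240). The pail and lock are still hanging. Now I lower it gently.

```bash
python3 - <<'E'
from h import *
r.move_l([418,228,174],feed=40)
h=r.move_l([418,228,155],feed=12,threshold=3); s=status.state(); print(h,s['tool_pos'],s['wrist_force'],s['clock'])
r.sleep(.3);s=status.state(); print(s['tool_pos'],s['wrist_force'],s['wrist_torque'])
a=cam('scene'); m=nets.masks_of('scene','lantern')
for k in m[:1]: ys,xs=np.nonzero(k['pixels']); print(k['xy'],xs.min(),xs.max(),ys.min(),ys.max())
cv2.imwrite('pics/g4.png',cv2.resize(a['pixels'][190:300,240:360],(720,660))[:600,:,::-1])
E
```

```text
True [417.97951063 228.00758469 164.97401675] [-0.05266878 -0.63196026  4.48523518] 15.8667
[418.05032173 227.99954249 165.01474469] [-0.63774722 -0.50282243  5.35069151] [-0.06323912  0.16030956  0.0093564 ]
[295.8, 240.3] 285 310 219 254
```

View pics/g4.png

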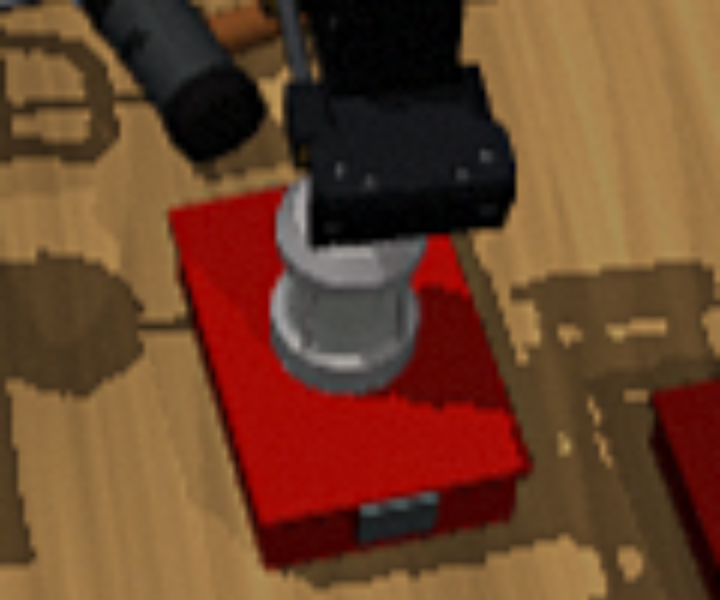

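Contact came at z = 165, as predicted. The base centre is at about crop (344,340), against the lid's diagonal centre at (350,341), so it is within about 2–3 mm. Now release and retreat.

```bash
python3 - <<'E'
from h import *
effector.gripper_open(); r.sleep(.3)
r.move_l([418,228,290],feed=80)
r.goto([400,-300,350],[1,0,0,0]); r.sleep(.5)
s=status.state(); print(s['wrist_force'],s['clock'])
a=cam('scene');b=cam('top')
for n,c in(('scene',a),('top',b)):
    for l in('lantern','pail','lock'):
        for m in nets.masks_of(n,l)[:1]: print(n,l,m['confidence'],m['xy'])
    print(proj(c,[[418,228,50],[418,228,96],[418,228,200]]).round(1).tolist())
for m in nets.masks_of('top','lid_mid')[:1]:
    px=m['pixels'].astype(np.uint8); k=max(cv2.findContours(px,0,2)[0],key=cv2.contourArea)
    print(cv2.minAreaRect(np.array([onplane(b,p[0],50)[:2] for p in k],np.float32)))
cv2.imwrite('pics/f.png',np.hstack([cv2.resize(c['pixels'][y:y+220,x:x+200],(400,440),interpolation=cv2.INTER_CUBIC) for c,x,y in((a,160,80),(b,170,60))])[:,:,::-1])
E
```

```text
[-0.16724875  0.31957203  0.06424817] 21.7417
scene lantern 0.96 [296.6, 231.9]
scene pail 0.91 [215.6, 209.0]
scene lock 0.87 [210.9, 167.9]
[[296.8, 245.2], [297.6, 234.8], [299.6, 209.2]]
top pail 0.58 [262.6, 126.7]
top lock 0.66 [320.2, 133.2]
[[223.5, 222.5], [221.8, 220.2], [217.4, 214.3]]
((336.615234375, 487.86090087890625), (136.72433471679688, 93.98231506347656), 89.49555206298828)
```

View pics/f.png

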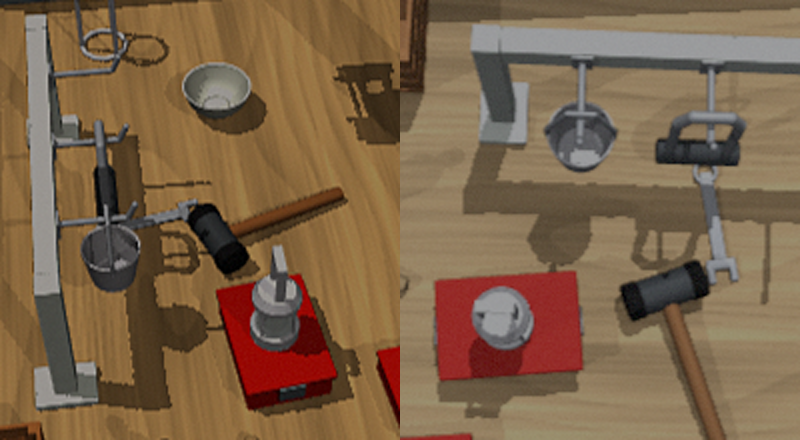

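The lantern stands upright mid-lid: base at about (505,322) in the right crop, lid centre at about (508,325). The pail and lock hang as before, and the gripper is clear.

```bash
python3 -c "
from h import *
job.hand_in(); print(status.state()['clock'])"
```

```text
the job is handed in; nothing more can be done
the job is handed in; nothing more can be done
```

I took the lantern off its hook and stood it upright in the middle of the largest tray's lid, then handed the job in. The robot clock read about 22 s of the 45 s allowed.

- **Handling:** I gripped the handle across its 40 mm, lifted it 34 mm over the tip, and brought it 130 mm forward. I then carried it across and lowered it slowly until it touched the lid at the predicted height. The most force I read at the wrist was about 5 N, just after touchdown.
- **Last checks:** The final pictures show the lantern upright and within about 3 mm of the lid's middle. The pail and the bicycle lock are still hanging, within about 2 pixels of where they were. The open gripper is well clear, with no force on the wrist.
- **Checks that failed:** In the final top view the network did not report the lantern, and its best tray match was one of the smaller trays. The centring check from above is therefore by eye. In the scene view the network found the lantern (confidence 0.96) within about 3 pixels of where it should be.

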